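# Pop the dead drawer's spring catch from behind with a dowel

### The arm

A 7-joint arm with a two-finger parallel gripper is mounted at the origin on the work surface. World frame = base frame: x ahead of the robot, y to its left, z up, the work surface at z = 0. Lengths are in mm, angles in rad, forces in N, time in s.
With the tool pointing down it reaches from about 400 to 850 mm from the base axis. Payload 10.4 kg.
Tool frame: the origin (TCP) lies at the very end of the fingers, on their centre line; the grasp point (between the pads) lies 19 mm behind it (manip.hold_point_z is the distance from the TCP to the grasp point, in mm); z points along the fingers, y is the line along which they close (so a half turn about z gives the same grasp; the last joint's range is limited). The gripper opens to 85 mm and grips with 20 to 120 N. Pads are 22 mm wide; open, the fingers measure 114 mm over their backs; the gripper's body (76 mm by 85 mm) begins 54 mm behind the grasp point. The pads swing forward as they close: fully open they stand 13 mm farther back than shut.
Start: joints at [1.173, 0.332, -0.065, 1.46, 0.022, 1.35, -0.088], TCP at [228.826, -581.627, 231.338] pointing down, gripper open.
Joint ranges: [-2.6, 2.6], [-0.5, 2.12], [-1.47, 1.34], [0.16, 2.42], [-1.27, 4.41], [0.06, 2.06], [-2.6, 2.6]. Speed limits (rad/s): [2.22, 2.22, 2.79, 2.79, 3.14, 3.14, 3.14].

### API

Orientations are given as a unit quaternion [w, x, y, z].
In Python, from bench import status, eyes, manip gives the robot as it stands. The module is installed in compiled form; this text tells all that it offers.
- The arm moves only by the tool apply_moves, never from a script. Its argument "commands" is a list that holds one entry, the list of rows, each a list of 7 numbers: the shift along the tool's x, y, z in mm, then the turn, a rotation vector about the tool's x, y, z in degrees, then the gripper's target within -1 to 1 (fully open at 1, half-way at 0, shut at -1). A call has 1 to 20 rows; each row shifts and turns the commanded pose from where the row before left it, along the tool's axes as they then stand; what a row does not reach is not made up. A row lasts 1/12 s, in which the tool goes at most 41.7 mm and 7.16 degrees, less where a joint would pass 70% of its speed; a pose out of reach is approached as far as the arm can. A call with a gripper value outside its range is refused whole. The fingers move at their own pace and stop on an object; the grip force is fixed at half the most. Time passes only in rows, so rows that do not move let the fingers close. It gives the time, the measured TCP pose, the force, the opening and the grip force at its end, in the units of the state.
- status.get_obs(): the state, without advancing time (a new reading comes with each control period).
- eyes.snapshot(name): name is "scene" or "side" or "wrist"; returns a dict with "img" (420x560x3 uint8, red, green, blue), "z_map" (420x560 float32, mm along the optical axis (not along the pixel's ray), 0 where there is no reading), "fx", "fy", "cx", "cy" (pixels), "world_to_cam" (4x4, takes a point from world to camera coordinates); the wrist camera has in their place "hand_eye" (4x4, takes a point from camera to tool coordinates, whose origin is the TCP and whose axes are the flange's). Camera axes: x right, y up, looking along -z (the intrinsics and any distortion apply to the point x, -y, -z); pixel columns grow to the right and rows downward; lengths in mm; the calibration is good to about 2 mm. A picture is of the moment at which its call begins: read the wrist's pose just before it.
- manip.job_done(): hands the job in; it is judged then, once.
Trained networks look in a picture, given as the dict that the camera call returned (one of the last four; its "shot" number tells which), for a name from the list of things; names that differ only in an ending like _2 or _b are one class to them, and where a whole thing is asked for, a point or a joint stands for the part that bears it (a point fixed in the world has none). Each returns a list of dicts, best first, with "score" (0 to 1); they miss things now and then, are a little off and sometimes report something else, mostly with a low value. They report only what shows in the picture. A call takes as long as a camera call. They do not tell look-alikes from the thing itself.
- eyes.spot_in(query, picture): "point" ([row, column] in pixels, amid what is visible of it).
- eyes.cut_out(query, picture): "region" (420x560 bool, what is visible of it) and "point" ([row, column] in pixels, amid what is visible of it).
- eyes.landmark_of(query, picture): "point" ([row, column] in pixels: a listed point, or the origin of a listed thing).
The state is a dict: "time_s": time; "qpos": joint angles; "dq": joint speeds; "joint_efforts": joint torques, N m; "tool_pos": TCP position; "orientation": TCP orientation; "contact_force": force on the tool from outside, world axes, zero at the start; "torque": the same for the moment, N m; "opening": finger opening in mm; "gripper_force": force on a finger pad.
Only numpy, scipy, OpenCV 4.12 (cv2) and the standard library are available. Lean on these libraries where they do the work, as an engineer would, in place of code of your own. Each camera call takes 0.05 s, during which the arm holds its last target. There are 200 camera calls.

### The job

The drawer's touch catch is dead: take the wooden dowel and, through the service holes in the back of the white drawer unit, feel for the spring catch and press it in until the drawer springs out, without forcing anything. Then lay the dowel back down flat on the shelf and pull the drawer fully open. Leave the tumbler, earbud case, phone stand and keychain where they are.

Things in the scene. Friction and masses are not known exactly. Their poses are not given: they have to be found in the camera images.
- cabinet: White sheet-steel drawer unit, fixed, 180 mm deep, 240 wide, 120 high. Origin: centre of its underside on the shelf top; +z up, -x out of the front (drawer opens that way), +x out of the back panel, y along the width. Back panel 3 mm thick, outer face at x = +90 mm, with a row of three level round service holes, 18 mm across, black rims, 40 mm apart, 50 mm above the shelf.
- hole_a (a point): Centre of the service hole at cabinet y = +40 mm, on the panel's outer face. Inside, behind one of the holes (at times within reach of two), hangs the 46 mm wide paddle of the spring catch, set by the fitter anywhere up to 50 mm either side of the middle: only touch tells which hole.
- hole_b (a point): Centre of the middle service hole (cabinet y = 0), on the panel's outer face. The catch's paddle, on an adjusting screw, rests 10 to 36 mm in from the outer face. Pushed on towards the front it yields springily at about 3 to 12 N; after about 8 mm its hook lifts and a spring pushes the drawer out; after about 10.5 mm it is at its hard stop.
- hole_c (a point): Centre of the service hole at cabinet y = -40 mm, on the panel's outer face. In a hole with no paddle behind it the dowel meets nothing until the drawer's rigid back wall, 54 mm or more in from the outer face: go no deeper than 50 mm.
- drawer (a joint): How far the drawer stands out of the unit, m: up to 0.005 while latched (as the catch is set), about 0.045 to 0.055 once it has sprung out, 0.10 fully open (stop). It stays where it is left; sliding it takes about 2 to 5 N.
- drawer_edge (a point): Middle of the top edge of the drawer's handleless front panel (moves with the drawer), 118 mm above the shelf; panel 8 mm thick (4 mm either side of this point along cabinet x), 238 wide. Behind it the drawer is open from above down to 20 mm over the shelf (side walls 73 mm high): once sprung out, a fingertip can hook behind the panel, in the gap between it and the unit's front.
- dowel: Beech push dowel, 170 mm long, 35 g, loose, lying on the shelf: a square grip block 70 mm long and 22 x 22 mm in section, then a round rod of 10 mm diameter and 100 mm length with a rounded tip. Origin: centre of the grip block's underside; +x along the rod towards the tip, z up as it lies.
- dowel_grip (a point): Centre of the square grip block, 11 mm above its underside, 135 mm behind the tip.
- dowel_tip (a point): The rod's rounded tip, on the rod's axis.
- tumbler: Bystander: empty frosted glass tumbler, 76 mm across, 100 mm high. Origin: centre of its underside.
- earbuds: Bystander: green plastic earbud case, 62 x 48 x 28 mm, lying loose on top of the drawer unit (120 mm above the shelf) towards its back. Origin: centre of its underside.
- phone_stand: Bystander: silver aluminium phone stand, 85 x 78 mm foot, about 100 mm high. Origin: centre of its underside.
- keychain: Bystander: spoon-shaped stainless steel keychain lying on the shelf, about 105 mm long, 29 mm wide, 5 mm high. Origin: near the middle of its stem, on the shelf.
There are look-alikes about, which are no part of the job. There is more than one size of the dowel; the job needs the middle-sized.

How it is judged (in metres and radians):
On the way:
1. the drawer has sprung out (more than 30 mm) while the dowel is held in the gripper (value of joint drawer above 0.03 m and contact force between the fingers and dowel above 1 N), for 0.05 s.
At the end, for the whole second after the job is handed in: The drawer stands out at least 90 of its 100 mm, the dowel lies flat and still on the shelf top (grip centre under 20 mm, tip under 25 mm high), and the tumbler, earbud case, phone stand and keychain are within 30 mm of where they stood (value of joint drawer above 0.09 m and height (world z) of dowel_grip between 0 and 0.02 m and height (world z) of dowel_tip below 0.025 m and linear speed of dowel below 0.02 m/s and distance of each of tumbler, earbuds, phone_stand, keychain from where it was at the start of the episode below 0.03 m); the robot touches nothing.
It fails at once if the dowel is forced: more than 30 N between the dowel and the drawer unit (contact force between dowel and cabinet above 30 N).
It fails at once if the dowel is dropped or thrown (over 0.8 m/s out of the fingers) (linear speed of dowel above 0.8 m/s and contact force between the fingers and dowel below 0.1 N).
It fails at once if a bystander is pushed more than 30 mm away (distance of any of tumbler, earbuds, phone_stand, keychain from where it was at the start of the episode above 0.03 m).
It fails at once if the tumbler is tipped (angle between tumbler's own z axis and vertical above 0.3 rad).
It also fails if it takes over 72 s, if anything falls off the work surface, if the arm or the gripper's body presses on something with over 40 N, if the wrist force passes 120 N, or if a joint passes its speed limit or range.

## Working session

There is one attempt and no reset: what is moved stays moved. The work goes in short steps, Python scripts to look and compute and a tool call to move; the robot and the scene stay as the last step left them, time stands still between calls to the robot, and variables do not carry over. Pictures are saved under pics/ and viewed, at most 10 in all, crops included, and the job is handed in when it is done.

Besides the shell and the picture viewer there is one more tool, called after "Call:" by a JSON object that holds its "api" and its "payload". apply_moves: Moves the arm, as the interface text tells. Its arguments: {"type":"object","properties":{"commands":{"type":"array","items":{"type":"array","items":{"type":"array","items":{"type":"number"}}}}},"required":["commands"]}

```bash
mkdir -p pics; cat > h.py <<'E'
import numpy as np, cv2
from scipy.spatial.transform import Rotation as R
from bench import status, eyes, manip
def rot(q): return R.from_quat([q[1],q[2],q[3],q[0]])
def c2w(s,obs=None):
    if 'world_to_cam' in s: return np.linalg.inv(np.array(s['world_to_cam']))
    T=np.eye(4);T[:3,:3]=rot(obs['orientation']).as_matrix();T[:3,3]=obs['tool_pos'];return T@np.array(s['hand_eye'])
def ray(s,rc,obs=None):
    T=c2w(s,obs);d=np.array([(rc[1]-s['cx'])/s['fx'],-(rc[0]-s['cy'])/s['fy'],-1.]);return T[:3,3],T[:3,:3]@d
def onz(s,rc,z,obs=None):
    o,d=ray(s,rc,obs);return o+d*(z-o[2])/d[2]
def dep(s,rc,obs=None):
    o,d=ray(s,rc,obs);r,c=map(int,np.round(rc));p=s['z_map'][max(r-1,0):r+2,max(c-1,0):c+2];p=p[p>0]
    return o+d*np.median(p) if p.size else None
def proj(s,p,obs=None):
    q=np.linalg.inv(c2w(s,obs))@np.append(p,1);return np.array([s['cy']-s['fy']*q[1]/-q[2],s['cx']+s['fx']*q[0]/-q[2]])
def save(n,s): cv2.imwrite('pics/'+n,s['img'][:,:,::-1])
E
cat > a.py <<'E'
from h import *
np.set_printoptions(precision=1,suppress=True)
o=status.get_obs();print(o)
for n in ['scene','side','wrist']:
    ob=status.get_obs();s=eyes.snapshot(n);save(n+'0.png',s);print(n,s.keys(),s['fx'],c2w(s,ob)[:3,3],-c2w(s,ob)[:3,2])
    for q in ['hole_a','hole_b','hole_c','drawer_edge','dowel_grip','dowel_tip','dowel','cabinet','tumbler','earbuds','phone_stand','keychain']:
        for x in eyes.landmark_of(q,s)[:4]:
            print(q,round(x['score'],2),np.array(x['point']),dep(s,x['point'],ob),onz(s,x['point'],11 if 'dowel' in q else 50 if 'hole' in q else 0,ob))
E
python3 a.py; python3 -c "
import cv2,numpy as np
a=[cv2.imread(f'pics/{n}0.png') for n in ('scene','side')]
cv2.imwrite('pics/c.png',cv2.resize(np.vstack([a[0],a[1]]),None,fx=.71,fy=.71))"
```

```text
{'time_s': 0.0, 'qpos': array([ 1.2,  0.3, -0.1,  1.5,  0. ,  1.3, -0.1]), 'dq': array([-0., -0.,  0.,  0.,  0.,  0., -0.]), 'joint_efforts': array([ -0. , -62.5,   0. , -39.2,   0. ,   0. ,   0. ]), 'tool_pos': array([ 228.6, -581.3,  230.5]), 'orientation': array([-0. ,  1. ,  0.2, -0. ]), 'contact_force': array([-0.3,  0.5, -0.2]), 'torque': array([0., 0., 0.]), 'gripper_force': 0.0, 'opening': 85.140686743363}
scene dict_keys(['img', 'z_map', 'fx', 'fy', 'cx', 'cy', 'world_to_cam', 'shot']) 401.4257227388186 [ 999.8 -545.6  923.5] [-0.4  0.5 -0.8]
drawer_edge 0.96 [206.6 224.4] [489.8 -61.3 117.6] [415.4   9.3   0. ]
dowel_grip 0.83 [159.2 321. ] [560.8 341.7   5.8] [563.2 336.6  11. ]
dowel_grip 0.68 [128.3 314.7] [461.4 470.8   4.5] [465.2 463.6  11. ]
dowel_grip 0.63 [174.6 363.1] [717.7 326.   31.9] [711.1 346.3  11. ]
dowel_tip 0.91 [183.5 424.1] [887.9 403.6  19.5] [886.9 412.5  11. ]
dowel_tip 0.6 [139.9 329.1] [533.4 447.2   0.5] [538.7 435.9  11. ]
dowel_tip 0.54 [145.5 287.4] [433.5 333.5  12. ] [432.9 334.4  11. ]
dowel 0.73 [158.2 320.4] [558.1 341.9   8.8] [559.2 339
[... 2028 characters left out ...]
.3 357.1  11. ]
dowel 0.5 [360.9 195.7] [455.9 483.3  15. ] [458.4 482.   11. ]
cabinet 0.83 [246.1 308.7] [440.4 109.5 119.5] [521.6  12.8   0. ]
cabinet 0.58 [305.5 213.6] [542.8 355.1  23.1] [559.5 344.5   0. ]
tumbler 0.72 [203.5 258.5] [664.7  69.4 117.6] [776.1 -31.3   0. ]
tumbler 0.34 [211.9 292.1] [543.3  59.  146. ] [664.5 -72.2   0. ]
earbuds 0.63 [213.8 288.1] [546.7  71.3 145.1] [667.6 -56.7   0. ]
phone_stand 0.91 [195.3 399.8] [ 444.  -350.3   19.3] [ 455.8 -373.7    0. ]
keychain 0.55 [176.1 327.5] [ 702.7 -298.7    2.9] [ 705.2 -302.    -0. ]
wrist dict_keys(['img', 'z_map', 'fx', 'fy', 'cx', 'cy', 'hand_eye', 'shot']) 342.762850905919 [ 300.1 -553.8  375.2] [-0.3 -0.1 -1. ]
```

View pics/scene0.png

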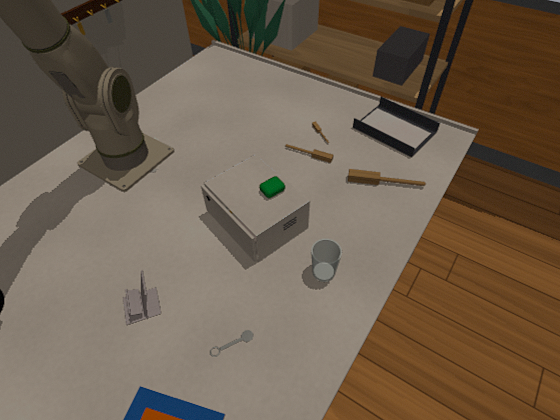

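View pics/side0.png

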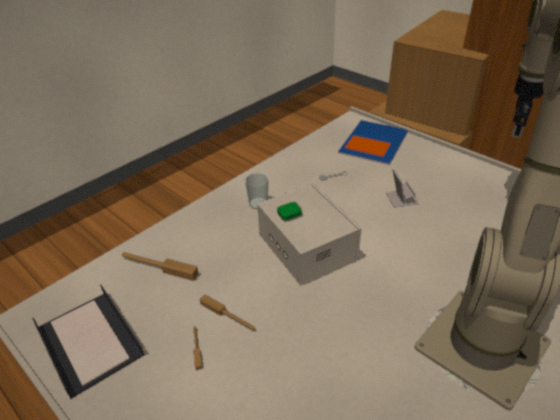

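The dowel-like things in the scene view are:
- Small dowel at (row 128, col 315).
- Middle dowel at (row 159, col 321), grip to tip about 130 mm.
- Large dowel at (row 175, col 363), about 190 mm.

I choose the middle one. The cabinet's back, with its three holes, faces world +y. Next I fit the cabinet and the dowel.

```bash
cat > b.py <<'E'
from h import *
np.set_printoptions(precision=2,suppress=True)
def cloud(s):
    z=s['z_map'];r,c=np.mgrid[:420,:560];d=np.stack([(c-s['cx'])/s['fx'],-(r-s['cy'])/s['fy'],-np.ones_like(z)],-1)*z[...,None]
    T=c2w(s);return d@T[:3,:3].T+T[:3,3]
for n in ['scene','side']:
    s=eyes.snapshot(n);P=cloud(s);ok=s['z_map']>0
    lum=s['img'].max(2).astype(int)-s['img'].min(2)
    m=ok&(abs(P[...,2]-120)<8)&(P[...,0]>350)&(P[...,0]<750)&(abs(P[...,1])<200)
    q=P[m][:,:2].astype(np.float32);print(n,len(q),np.median(P[m][:,2]),cv2.minAreaRect(q))
    m2=ok&(P[...,2]>25)&(P[...,2]<105)&(P[...,0]>400)&(P[...,0]<700)&(P[...,1]>40)&(P[...,1]<200)
    if n=='side':
        q=P[m2]
        for i in range(4):
            A=np.c_[q[:,0],np.ones(len(q))];k=np.linalg.lstsq(A,q[:,1],rcond=None)[0];e=q[:,1]-A@k;q=q[abs(e)<max(6,2*e.std())]
        print('back y=kx+b',k,len(q),e.std(),'angle',np.degrees(np.arctan(k[0])))
    for x in eyes.cut_out('dowel',s)[:4]:
        p=onz(s,x['point'],11)
        rc=np.argwhere(x['region']).astype(float)
        w=np.array([onz(s,a,11)[:2] for a in rc]);c=w.mean(0);u,S,v=np.linalg.svd(w-c,full_matrices=False);t=(w-c)@v[0]
        print('dowel',x['score'],p[:2],c,'len',np.ptp(t),'dir',v[0],'ends',c+v[0]*t.min(),c+v[0]*t.max(), 'wid', [np.ptp(((w-c)@v[1])[abs(t-tt)<8]) for tt in (t.min()+20,t.max()-20)])
    save(n+'1.png',s)
im=cv2.imread('pics/side1.png')[180:350,160:380];im=cv2.resize(im,None,fx=3.5,fy=3.5,interpolation=cv2.INTER_CUBIC);cv2.imwrite('pics/crop.png',im)
E
python3 b.py
```

```text
scene 4382 120.72168226281235 ((527.2601928710938, 19.49225616455078), (194.21585083007812, 245.80059814453125), 72.96533966064453)
dowel 0.97 [741.14 347.15] [754.71 355.88] len 237.4608995447645 dir [0.92 0.39] ends [671.08 320.37] [889.65 413.18] wid [np.float64(58.51081491744152), np.float64(19.527501372745554)]
dowel 0.58 [532.75 337.91] [530.96 348.94] len 169.0736520837072 dir [0.99 0.13] ends [427.4  334.84] [594.92 357.64] wid [np.float64(15.32868353732205), np.float64(43.0251771298411)]
dowel 0.42 [474.64 465.63] [475.73 468.09] len 110.57339019912993 dir [ 0.82 -0.58] ends [444.68 490.14] [534.83 426.11] wid [np.float64(19.78543708460191), np.float64(0.9323616078985334)]
side 3711 119.5780610330653 ((523.55419921875, 18.54168701171875), (195.50485229492188, 245.69332885742188), 72.93053436279297)
back y=kx+b [ -0.11 167.75] 1292 18.746997476343424 angle -6.537264802519347
dowel 0.84 [539.78 348.94] [527.04 346.2 ] len 172.3235494097234 dir [-0.99 -0.15] ends [595.04 356.48] [424.65 330.72] wid [np.float64(33.3266222893443), np.float64(10.484204897670576)]
dowel 0.64 [476.38 473.78] [473.65 466.61] len 112.7938095705249 dir [-0.83  0.56] ends [530.71 428.13] [437.19 491.19] wid [np.float64(5.8439991565452125), np.float64(15.832785079685248)]
dowel 0.62 [745.57 339.29] [749.18 342.96] len 245.40159638358108 dir [-0.93 -0.38] ends [893.5  401.56] [666.13 309.24] wid [np.float64(18.11376690172287), np.float64(52.68199708438973)]
```

View pics/crop.png

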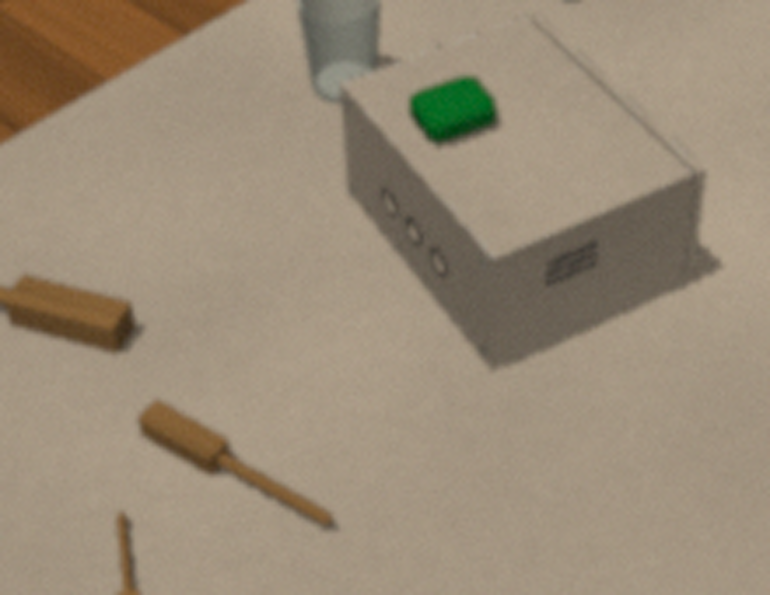

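Crop check: the middle dowel is lying with its tip at crop pixel (332,523) and grip at (185,437), measured length 170 mm, as described. The three holes are at crop (390,203), (414,232) and (440,262).

```bash
cat >> h.py <<'E'
def plan(target,yaw=None,tilt=True):
    o=status.get_obs();r=rot(o['orientation']);m=r.as_matrix();np.set_printoptions(precision=2,suppress=True)
    cur=np.degrees(np.arctan2(m[1,0],m[0,0]));
    if yaw is None: yaw=cur
    # tool down with tool x at yaw
    t=R.from_euler('z',yaw,degrees=True)*R.from_euler('x',180,degrees=True)
    rv=(r.inv()*t).as_rotvec(degrees=True)
    d=t.inv().apply(np.array(target)-o['tool_pos']);d0=r.inv().apply(np.array(target)-o['tool_pos'])
    print('t',o['time_s'],'pos',o['tool_pos'],'yaw',cur,'tilt',np.degrees(np.arccos(-m[2,2])),'rotvec(tool)',rv,'shift after turn',d,'shift before turn',d0,'F',o['contact_force'],'open',o['opening'],'q',o['qpos'])
E
python3 - <<'E'
from h import *
plan([620,-100,250]);plan([560,350,150],188);plan([560,350,150],8)
s=eyes.snapshot('side')
n=np.array([.293,.956,0]);b=np.array([553.1,108.9,0])
for rc in [(238,271.4),(246.3,278.3),(254.9,285.7)]:
    o,d=ray(s,rc);p=o+d*(n@(b-o))/(n@d);print(onz(s,rc,50),p)
E
```

```text
t 2.15 pos [ 228.79 -581.62  231.33] yaw 21.47104681759992 tilt 0.0030056329709359894 rotvec(tool) [ 0. -0. -0.] shift after turn [ 540.35 -305.    -18.67] shift before turn [ 540.35 -305.    -18.68] F [-0.21 -0.24 -0.24] open 85.41904258700019 q [ 1.17  0.33 -0.06  1.46  0.02  1.35 -0.09]
t 2.15 pos [ 228.79 -581.62  231.33] yaw 21.47104681759992 tilt 0.0030056329709359894 rotvec(tool) [   0.      0.   -166.53] shift after turn [-457.64  876.46   81.33] shift before turn [ 649.22 -745.74   81.3 ] F [-0.21 -0.24 -0.24] open 85.41904258700019 q [ 1.17  0.33 -0.06  1.46  0.02  1.35 -0.09]
t 2.15 pos [ 228.79 -581.62  231.33] yaw 21.47104681759992 tilt 0.0030056329709359894 rotvec(tool) [ 0.   -0.   13.47] shift after turn [ 457.64 -876.46   81.33] shift before turn [ 649.22 -745.74   81.3 ] F [-0.21 -0.24 -0.24] open 85.41904258700019 q [ 1.17  0.33 -0.06  1.46  0.02  1.35 -0.09]
[588.26  98.38  50.  ] [588.66  98.    49.5 ]
[550.08 110.09  50.  ] [550.46 109.71  49.5 ]
[511.61 121.27  50.  ] [511.13 121.76  50.67]
```

Call:
{"api": "apply_moves", "payload": {"commands": [[[0,0,0,0,0,4.5,1],[0,0,0,0,0,4.5,1],[0,0,0,0,0,4.5,1],[27,-25,-1,0,0,0,1],[27,-25,-1,0,0,0,1],[27,-25,-1,0,0,0,1],[27,-25,-1,0,0,0,1],[27,-25,-1,0,0,0,1],[27,-25,-1,0,0,0,1],[27,-25,-1,0,0,0,1],[27,-25,-1,0,0,0,1],[27,-25,-1,0,0,0,1],[27,-25,-1,0,0,0,1],[27,-25,-1,0,0,0,1],[27,-25,-1,0,0,0,1],[27,-25,-1,0,0,0,1],[27,-25,-1,0,0,0,1],[27,-25,-1,0,0,0,1],[27,-25,-1,0,0,0,1],[0,0,0,0,0,0,1]]]}}

```text
time_s: 3.87
tool_pos: [604.4, -117.1, 247.2]
orientation: [-0.002, 0.997, 0.074, 0.001]
contact_force: [1.6, 1.6, -0.2]
opening: 85.6
gripper_force: 0.0
```

Call:
{"api": "apply_moves", "payload": {"commands": [[[0,-30,0,0,0,0,1],[0,-30,0,0,0,0,1],[0,-30,0,0,0,0,1],[0,-30,0,0,0,0,1],[0,-30,0,0,0,0,1],[0,-30,0,0,0,0,1],[0,-30,0,0,0,0,1],[0,-30,0,0,0,0,1],[0,-30,0,0,0,0,1],[0,-30,15,0,0,0,1],[0,-30,15,0,0,0,1],[0,-30,15,0,0,0,1],[0,-30,15,0,0,0,1],[0,-30,15,0,0,0,1],[0,-30,15,0,0,0,1],[0,0,0,0,0,0,1],[0,0,0,0,0,0,1]]]}}

```text
time_s: 5.28
tool_pos: [537.2, 321.9, 156.2]
orientation: [-0.0, 0.997, 0.071, -0.001]
contact_force: [0.4, -1.2, 0.7]
opening: 85.7
gripper_force: 0.0
```

```bash
cat > w.py <<'E'
from h import *
import sys
np.set_printoptions(precision=1,suppress=True)
plan([560,350,150],8)
ob=status.get_obs();s=eyes.snapshot('wrist');save(sys.argv[1],s)
for q in ['dowel_grip','dowel_tip']:
    for x in eyes.landmark_of(q,s)[:2]: print(q,round(x['score'],2),np.array(x['point']),onz(s,x['point'],11 if 'grip' in q else 11,ob))
for x in eyes.cut_out('dowel',s)[:2]:
    rc=np.argwhere(x['region']).astype(float)[::3];w=np.array([onz(s,a,22,ob)[:2] for a in rc]);c=w.mean(0)
    u,S,v=np.linalg.svd(w-c,full_matrices=False);t=(w-c)@v[0];print(x['score'],x['region'].sum(),c,v[0],np.ptp(t),c+v[0]*t.min(),c+v[0]*t.max())
    print(cv2.minAreaRect(w[abs((w-c)@v[1])>7].astype(np.float32)))
E
python3 w.py w1.png
```

```text
t 5.2833 pos [537.23 321.93 156.16] yaw 8.186954943145071 tilt 0.12139667310025216 rotvec(tool) [-0.01  0.12  0.19] shift after turn [ 26.45 -24.63   6.16] shift before turn [ 26.55 -24.54   6.11] F [ 0.35 -1.18  0.69] open 85.72780068659135 q [-0.15  0.45 -0.6   1.53  0.26  1.25 -2.22]
dowel_grip 0.61 [249.5  99. ] [463.36 477.44  11.  ]
dowel_tip 0.76 [307.6 249.6] [421.87 333.74  11.  ]
dowel_tip 0.67 [172.7 161.9] [543.07 423.12  11.  ]
0.87 1357 [676.97 318.76] [ 0.21 -0.98] 36.124717882490856 [673.25 335.84] [680.95 300.54]
((674.86328125, 319.4854736328125), (21.093185424804688, 34.105804443359375), 8.115823745727539)
0.81 3515 [534.8  347.87] [-0.99 -0.15] 164.27563892374684 [592.43 356.86] [430.12 331.55]
((557.5298461914062, 352.1534729003906), (70.45818328857422, 24.082921981811523), 7.1555328369140625)
```

View pics/w1.png

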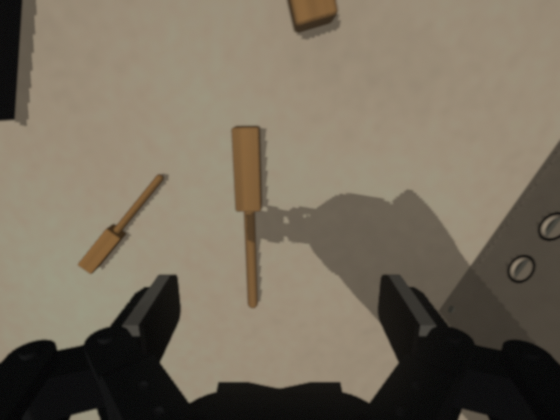

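The middle dowel lies in the wrist view with its grip at (row 168, col 248) and tip at (305, 252). The fitted grip centre is (557.5, 352), at yaw about 8°.

Call:
{"api": "apply_moves", "payload": {"commands": [[[12.5,-13.5,0,0,0,0.4,1],[12.5,-13.5,0,0,0,0,1],[0,0,20,0,0,0,1],[0,0,20,0,0,0,1],[0,0,20,0,0,0,1],[0,0,20,0,0,0,1],[0,0,0,0,0,0,1],[0,0,0,0,0,0,1]]]}}

```text
time_s: 6.15
tool_pos: [560.2, 349.0, 77.3]
orientation: [0.0, 0.998, 0.065, -0.0]
contact_force: [0.3, -0.1, 1.1]
opening: 85.5
gripper_force: 0.0
```

```bash
python3 -c "
from h import *
plan([557.5,352.2,4],7.8)"
```

```text
t 6.15 pos [560.16 348.95  77.26] yaw 7.4879235122059065 tilt 0.0705833137240739 rotvec(tool) [ 0.05  0.05 -0.31] shift after turn [-2.2  -3.58 73.26] shift before turn [-2.16 -3.63 73.26] F [ 0.27 -0.09  1.09] open 85.46452920630688 q [-0.22  0.59 -0.57  1.5   0.34  1.15 -2.29]
```

Call:
{"api": "apply_moves", "payload": {"commands": [[[-2,-3.5,14,0,0,-0.3,1],[0,0,15,0,0,0,1],[0,0,15,0,0,0,1],[0,0,15,0,0,0,1],[0,0,14,0,0,0,1],[0,0,0,0,0,0,1],[0,0,0,0,0,0,1],[0,0,0,0,0,0,-1],[0,0,0,0,0,0,-1],[0,0,0,0,0,0,-1],[0,0,0,0,0,0,-1],[0,0,0,0,0,0,-1],[0,0,0,0,0,0,-1],[0,0,0,0,0,0,-1],[0,0,0,0,0,0,-1]]]}}

```text
time_s: 7.4
tool_pos: [557.8, 353.7, 5.0]
orientation: [-0.0, 0.998, 0.069, 0.001]
contact_force: [-1.3, -0.5, 5.4]
opening: 20.8
gripper_force: 60.0
```

Call:
{"api": "apply_moves", "payload": {"commands": [[[0,0,-13,0,0,0,-1],[0,0,-13,0,0,0,-1],[0,0,-13,0,0,0,-1],[0,0,0,0,0,-6.5,-1],[0,0,0,0,0,-6.5,-1],[0,0,0,0,0,-6.5,-1],[0,0,0,0,0,-6.5,-1],[0,0,0,0,0,-6.5,-1],[0,0,0,0,0,-6.5,-1],[0,0,0,0,0,-6.5,-1],[0,0,0,0,0,-6.5,-1],[0,0,0,0,0,-6.5,-1],[0,0,0,0,0,-6.5,-1],[0,0,0,0,0,0,-1],[0,0,0,0,0,0,-1]]]}}

```text
time_s: 8.65
tool_pos: [557.7, 353.5, 44.3]
orientation: [0.0, 0.806, 0.592, 0.0]
contact_force: [0.3, 0.7, -0.5]
opening: 20.9
gripper_force: 59.2
```

```bash
python3 -c "
from h import *
plan([597.3,268,44],73.4)"
```

```text
t 8.65 pos [557.73 353.45  44.25] yaw 72.65535257337088 tilt 0.04452769733857036 rotvec(tool) [ 0.03 -0.03 -0.74] shift after turn [-70.58  62.34   0.25] shift before turn [-69.77  63.25   0.24] F [ 0.31  0.74 -0.49] open 20.857217904598684 q [-0.09  0.7  -0.77  1.52  0.52  1.14 -1.27]
```

Call:
{"api": "apply_moves", "payload": {"commands": [[[0,0,0,0,0,-0.7,-1],[-17,15.5,0,0,0,0,-1],[-17,15.5,0,0,0,0,-1],[-18,15.5,0,0,0,0,-1],[-18,15.5,0,0,0,0,-1],[0,0,0,0,0,0,-1],[0,0,0,0,0,0,-1],[0,0,0,0,0,0,-1]]]}}

```text
time_s: 9.32
tool_pos: [596.8, 269.4, 43.6]
orientation: [-0.0, 0.801, 0.598, 0.0]
contact_force: [-0.5, 0.3, -0.4]
opening: 20.5
gripper_force: 59.2
```

```bash
cat > v.py <<'E'
from h import *
import sys
plan([597.3,268,44],73.4)
ob=status.get_obs();s=eyes.snapshot('side');im=s['img']
for q in ['dowel_tip','hole_b']:
    for x in eyes.landmark_of(q,s)[:4]: print(q,round(x['score'],2),np.array(x['point']),onz(s,x['point'],50,ob))
g=eyes.snapshot('wrist');save('w'+sys.argv[1],g)
print('pred tip px',proj(s,[558.7,139,50]))
save('s'+sys.argv[1],s)
a=cv2.resize(im[215:300,215:325][:,:,::-1],None,fx=5,fy=5,interpolation=cv2.INTER_CUBIC)
b=g['img'][:,:,::-1]
cv2.imwrite('pics/x'+sys.argv[1],cv2.resize(np.vstack([a,cv2.resize(b,(550,412))[150:,:]]),None,fx=.85,fy=.85))
E
python3 v.py 2.png
```

```text
t 9.3167 pos [596.78 269.4   43.63] yaw 73.51451703168762 tilt 0.02624134682615924 rotvec(tool) [-0.   -0.03  0.11] shift after turn [-1.2   0.9  -0.37] shift before turn [-1.2   0.89 -0.37] F [-0.51  0.25 -0.44] open 20.504467033332546 q [ 0.05  0.69 -0.77  1.53  0.51  1.13 -1.11]
dowel_tip 0.75 [253.9 123.5] [847.63 416.48  50.  ]
dowel_tip 0.57 [325.4 193.9] [512.34 437.33  50.  ]
hole_b 0.98 [243.4 275.6] [563.85 106.59  50.  ]
hole_b 0.92 [253.4 285.2] [516.59 117.91  50.  ]
hole_b 0.89 [237.3 271.6] [589.89  95.89  50.  ]
pred tip px [250.26 268.81]
```

View pics/x2.png

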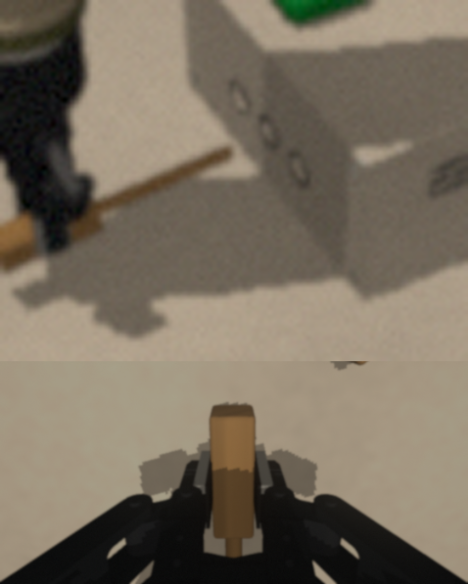

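The side crop shows the rod tip at (230,152), about 30 mm short of the middle hole at (268,132). The grip is level and square. I'll refine the line numerically.

```bash
cat > rod.py <<'E'
from h import *
import sys
def rod(im,r0,r1,c0,c1):
    hsv=cv2.cvtColor(im,cv2.COLOR_RGB2HSV);m=(hsv[...,1]>95);z=np.zeros_like(m);z[r0:r1,c0:c1]=1;p=np.argwhere(m&z)
    return p
im=cv2.imread('pics/s2.png')[:,:,::-1].copy()
p=rod(im,238,266,240,272)
cs=np.unique(p[:,1]);mid=np.array([[c,p[p[:,1]==c,0].mean(),(p[:,1]==c).sum()] for c in cs])
k=np.polyfit(mid[:,0],mid[:,1],1);print(mid[-4:],k,'row at 278.2:',np.polyval(k,278.2))
s=eyes.snapshot('side')
# predicted rod line and hole
u=np.array([.286,.958,0]);
o=status.get_obs();g=np.array([o['tool_pos'][0],o['tool_pos'][1],o['tool_pos'][2]+6])
for t in (60,100,135,165): print(t,proj(s,g-u*t), np.polyval(k,proj(s,g-u*t)[1]))
g8=cv2.cvtColor(im,cv2.COLOR_RGB2GRAY)
c=cv2.resize(g8[225:265,260:295],None,fx=8,fy=8,interpolation=cv2.INTER_CUBIC)
h=cv2.morphologyEx(c,cv2.MORPH_BLACKHAT,np.ones((41,41)))
n,l,st,ce=cv2.connectedComponentsWithStats((h>25).astype(np.uint8))
for i in range(1,n):
    if st[i,4]>300: print('blob',st[i],ce[i][1]/8+225,ce[i][0]/8+260, 'bbox mid',(st[i,1]+st[i,3]/2)/8+225,(st[i,0]+st[i,2]/2)/8+260)
for y in (40,0,-40): print(y,proj(s,np.array([550.1,109.9,50])+y*np.array([-.958,.286,0])))
E
python3 rod.py
```

```text
[[265.  251.5   2. ]
 [266.  251.5   2. ]
 [267.  251.    3. ]
 [268.  250.5   2. ]] [ -0.43349754 366.69458128] row at 278.2: 246.095566502463
60 [260.97380731 244.28346428] 260.7983011969047
100 [255.4943583  257.41410708] 255.10619988478072
135 [250.80632078 268.64825601] 250.23622399782207
165 [246.86466487 278.09381811] 246.14159609102322
blob [   0  194   79   60 2421] 252.5325278810409 264.93463444857497 bbox mid 253.0 264.9375
40 [254.88446165 285.63584319]
0 [246.26178686 278.34050153]
-40 [237.98812478 271.34044724]
```

Call:
{"api": "apply_moves", "payload": {"commands": [[[-9,0,0,0,0,0,-1],[-9,0,0,0,0,0,-1],[-7,0,0,0,0,0,-1],[0,0,0,0,0,0,-1],[-2,0,0,0,0,0,-1],[-2,0,0,0,0,0,-1],[-2,0,0,0,0,0,-1],[-1,0,0,0,0,0,-1],[-1,0,0,0,0,0,-1],[0,0,0,0,0,0,-1]]]}}

```text
time_s: 10.4
tool_pos: [587.7, 237.0, 43.3]
orientation: [0.0, 0.801, 0.599, 0.0]
contact_force: [-0.0, 0.3, 0.0]
opening: 20.3
gripper_force: 59.2
```

```bash
cat > f.py <<'E'
from h import *
o=status.get_obs();p=o['tool_pos'];u=np.array([.286,.958]);v=np.array([-.958,.286]);d=p[:2]-np.array([550.1,109.9])
print('t %.2f depth %.1f lat %.1f z %.1f'%(o['time_s'],135-d@u,d@v,p[2]),'F along +x cab %.1f lat %.1f z %.1f'%(o['contact_force'][:2]@u,o['contact_force'][:2]@v,o['contact_force'][2]),o['opening'],o['gripper_force'])
E
python3 f.py
```

```text
t 10.40 depth 2.4 lat 0.3 z 43.3 F along +x cab 0.3 lat 0.1 z 0.0 20.293479437840897 59.217785596847534
```

Call:
{"api": "apply_moves", "payload": {"commands": [[[-1.5,0,0,0,0,0,-1],[-1.5,0,0,0,0,0,-1],[-1.5,0,0,0,0,0,-1],[0,0,0,0,0,0,-1]]]}}

```text
time_s: 10.73
tool_pos: [586.5, 232.3, 43.3]
orientation: [0.0, 0.801, 0.599, -0.0]
contact_force: [-0.4, 0.4, 0.0]
opening: 20.7
gripper_force: 59.2
```

Call:
{"api": "apply_moves", "payload": {"commands": [[[-1.5,0,0,0,0,0,-1],[-1.5,0,0,0,0,0,-1],[-1,0,0,0,0,0,-1],[0,0,0,0,0,0,-1]]]}}

```text
time_s: 11.07
tool_pos: [585.4, 228.6, 43.3]
orientation: [0.0, 0.801, 0.599, -0.0]
contact_force: [-0.8, -1.0, -0.8]
opening: 20.5
gripper_force: 59.2
```

```bash
python3 f.py
```

```text
t 11.07 depth 11.2 lat 0.2 z 43.3 F along +x cab -1.1 lat 0.5 z -0.8 20.500749492299065 59.217599630355835
```

Call:
{"api": "apply_moves", "payload": {"commands": [[[-1.5,0,0,0,0,0,-1],[-1.5,0,0,0,0,0,-1],[-1.5,0,0,0,0,0,-1],[0,0,0,0,0,0,-1]]]}}

```text
time_s: 11.4
tool_pos: [584.1, 224.2, 43.2]
orientation: [0.0, 0.801, 0.599, -0.0]
contact_force: [-0.2, 0.5, -0.4]
opening: 20.7
gripper_force: 59.2
```

Call:
{"api": "apply_moves", "payload": {"commands": [[[-1.5,0,0,0,0,0,-1],[-1.5,0,0,0,0,0,-1],[-1,0,0,0,0,0,-1],[0,0,0,0,0,0,-1]]]}}

```text
time_s: 11.73
tool_pos: [583.0, 220.5, 43.3]
orientation: [0.0, 0.801, 0.599, -0.0]
contact_force: [1.0, 0.2, -0.7]
opening: 20.4
gripper_force: 59.2
```

Depth is about 19.6 mm with no contact yet. I continue.

Call:
{"api": "apply_moves", "payload": {"commands": [[[-1.5,0,0,0,0,0,-1],[-1.5,0,0,0,0,0,-1],[-1,0,0,0,0,0,-1],[0,0,0,0,0,0,-1]]]}}

```text
time_s: 12.07
tool_pos: [581.8, 216.6, 43.3]
orientation: [0.0, 0.801, 0.599, -0.0]
contact_force: [0.8, 0.1, -0.4]
opening: 20.7
gripper_force: 59.2
```

Call:
{"api": "apply_moves", "payload": {"commands": [[[-1.5,0,0,0,0,0,-1],[-1.5,0,0,0,0,0,-1],[-1,0,0,0,0,0,-1],[0,0,0,0,0,0,-1]]]}}

```text
time_s: 12.4
tool_pos: [580.7, 212.8, 43.3]
orientation: [0.0, 0.801, 0.599, -0.0]
contact_force: [0.2, 0.8, 0.1]
opening: 20.5
gripper_force: 59.2
```

```bash
python3 f.py
```

```text
t 12.40 depth 27.7 lat 0.1 z 43.3 F along +x cab 0.8 lat 0.1 z 0.1 20.502507124661587 59.21744406223297
```

Call:
{"api": "apply_moves", "payload": {"commands": [[[-1.5,0,0,0,0,0,-1],[-1.5,0,0,0,0,0,-1],[-1,0,0,0,0,0,-1],[0,0,0,0,0,0,-1]]]}}

```text
time_s: 12.73
tool_pos: [579.6, 209.4, 43.4]
orientation: [-0.0, 0.801, 0.599, 0.0]
contact_force: [-0.3, 1.4, 0.3]
opening: 20.8
gripper_force: 59.2
```

Call:
{"api": "apply_moves", "payload": {"commands": [[[-1.5,0,0,0,0,0,-1],[-1.5,0,0,0,0,0,-1],[-1,0,0,0,0,0,-1],[0,0,0,0,0,0,-1]]]}}

```text
time_s: 13.07
tool_pos: [578.8, 207.4, 44.1]
orientation: [-0.001, 0.801, 0.599, 0.002]
contact_force: [1.7, 6.4, -0.4]
opening: 20.3
gripper_force: 59.3
```

Call:
{"api": "apply_moves", "payload": {"commands": [[[-1.5,0,0,0,0,0,-1],[-1.5,0,0,0,0,0,-1],[-1,0,0,0,0,0,-1],[0,0,0,0,0,0,-1]]]}}

```text
time_s: 13.4
tool_pos: [577.8, 204.1, 44.4]
orientation: [-0.001, 0.8, 0.599, 0.002]
contact_force: [1.9, 8.6, 2.2]
opening: 20.6
gripper_force: 59.5
```

Springy contact, about 9 N at roughly 37 mm depth: that is the paddle. I press on gently.

Call:
{"api": "apply_moves", "payload": {"commands": [[[-1,0,0,0,0,0,-1],[-1,0,0,0,0,0,-1],[0,0,0,0,0,0,-1]]]}}

```text
time_s: 13.65
tool_pos: [577.3, 202.3, 44.5]
orientation: [-0.001, 0.8, 0.6, 0.002]
contact_force: [1.6, 7.5, 1.3]
opening: 20.3
gripper_force: 59.5
```

```bash
python3 f.py
```

```text
t 13.65 depth 38.7 lat 0.4 z 44.5 F along +x cab 7.6 lat 0.6 z 1.3 20.296213852394693 59.50580656528473
```

Call:
{"api": "apply_moves", "payload": {"commands": [[[-1,0,0,0,0,0,-1],[-1,0,0,0,0,0,-1],[0,0,0,0,0,0,-1]]]}}

```text
time_s: 13.9
tool_pos: [576.4, 199.1, 43.9]
orientation: [-0.0, 0.801, 0.599, 0.001]
contact_force: [1.7, 5.6, -0.4]
opening: 20.7
gripper_force: 59.3
```

```bash
cat > d.py <<'E'
from h import *
s=eyes.snapshot('scene');save('sc.png',s)
for x in eyes.landmark_of('drawer_edge',s)[:2]:
    p=onz(s,x['point'],118);print('edge',x['score'],x['point'],p,'cabx',(p[:2]-np.array([524.4,23.7]))@np.array([.286,.958]))
E
python3 f.py; python3 d.py
```

```text
t 13.90 depth 42.0 lat 0.3 z 43.9 F along +x cab 5.9 lat -0.1 z -0.4 20.658761028031694 59.28517162799835
edge 0.72 [213.8, 215.3] [485.44818857 -93.74930085 118.        ] cabx -123.65664827844806
```

Call:
{"api": "apply_moves", "payload": {"commands": [[[0,0,0,0,0,0,-1],[0,0,0,0,0,0,-1],[0,0,0,0,0,0,-1]]]}}

```text
time_s: 14.25
tool_pos: [576.4, 199.1, 43.8]
orientation: [-0.0, 0.801, 0.599, 0.001]
contact_force: [2.3, 3.6, -0.2]
opening: 20.4
gripper_force: 59.3
```

```bash
python3 f.py; python3 d.py
```

```text
t 14.25 depth 42.0 lat 0.3 z 43.8 F along +x cab 4.1 lat -1.1 z -0.2 20.38799392801715 59.261704087257385
edge 0.62 [216.3, 214.6] [ 489.24880444 -101.24020423  118.        ] cabx -129.745957586503
edge 0.3 [218.9, 259.8] [592.75122996 -44.8897423  118.        ] cabx -46.160521350982094
```

The drawer sprung out, with its edge about 40 mm further out. I withdraw the dowel straight, shift it clear of the large dowel, and lower it.

Call:
{"api": "apply_moves", "payload": {"commands": [[[5,0,0,0,0,0,-1],[9,0,0,0,0,0,-1],[12,0,0,0,0,0,-1],[12,0,0,0,0,0,-1],[12,0,0,0,0,0,-1],[15,0,0,0,0,0,-1],[15,0,0,0,0,0,-1],[15,0,0,0,0,0,-1],[15,0,0,0,0,0,-1],[0,-15,0,0,0,0,-1],[0,-15,0,0,0,0,-1],[0,-15,0,0,0,0,-1],[0,-10,10,0,0,0,-1],[0,0,10,0,0,0,-1],[0,0,10,0,0,0,-1],[0,0,0,0,0,0,-1],[0,0,0,0,0,0,-1]]]}}

```text
time_s: 15.77
tool_pos: [554.9, 318.2, 12.3]
orientation: [0.0, 0.801, 0.598, -0.001]
contact_force: [-0.0, 0.7, -0.2]
opening: 20.3
gripper_force: 59.2
```

```bash
python3 f.py; python3 v.py 3.png; python3 -c "
import cv2
im=cv2.imread('pics/s3.png')[150:400,120:400];cv2.imwrite('pics/y3.png',cv2.resize(im,None,fx=2.4,fy=2.4,interpolation=cv2.INTER_CUBIC))"
```

```text
t 15.77 depth -65.9 lat 55.0 z 12.3 F along +x cab 0.7 lat 0.2 z -0.2 20.297337267334072 59.20493245124817
t 15.7667 pos [554.89 318.21  12.25] yaw 73.52446391043298 tilt 0.0891465679373654 rotvec(tool) [-0.05  0.07  0.12] shift after turn [-36.01  54.99 -31.75] shift before turn [-36.16  54.88 -31.75] F [-0.04  0.69 -0.24] open 20.297337267334072 q [-0.03  0.7  -0.76  1.59  0.53  1.07 -1.23]
dowel_tip 0.85 [256.9 121.5] [841.44 426.63  50.  ]
dowel_tip 0.8 [274.4 268.7] [495.52 203.76  50.  ]
dowel_tip 0.71 [323.6 190.7] [522.07 439.15  50.  ]
hole_b 0.8 [243.  277.3] [561.42 102.23  50.  ]
hole_b 0.77 [253.4 284.5] [518.02 119.19  50.  ]
hole_b 0.57 [238.5 271.7] [586.16  99.32  50.  ]
pred tip px [250.26 268.81]
```

View pics/y3.png

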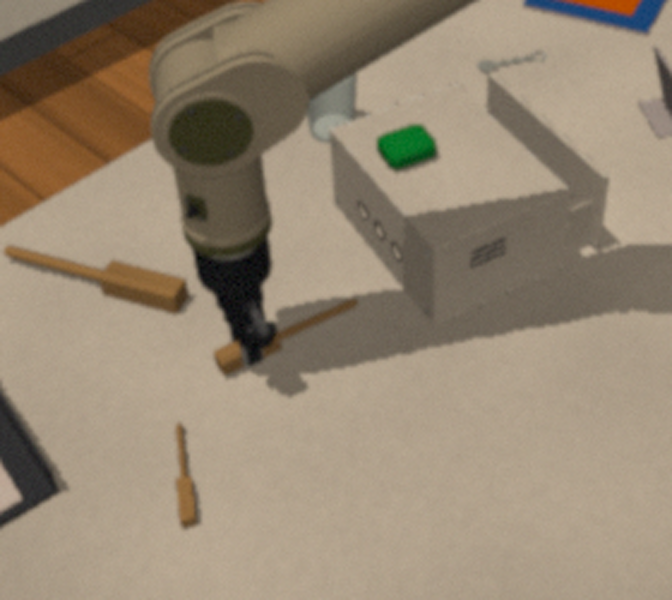

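The drawer stands out, gap visible at (575,190). The dowel is held level, with clear space around it. I lower it and release.

Call:
{"api": "apply_moves", "payload": {"commands": [[[0,0,3,0,0,0,-1],[0,0,2,0,0,0,-1],[0,0,1,0,0,0,-1],[0,0,0.8,0,0,0,-1],[0,0,0,0,0,0,-1],[0,0,0,0,0,0,-1]]]}}

```text
time_s: 16.47
tool_pos: [554.5, 318.8, 6.5]
orientation: [0.0, 0.801, 0.599, -0.0]
contact_force: [0.2, 0.5, -0.7]
opening: 20.7
gripper_force: 59.2
```

Call:
{"api": "apply_moves", "payload": {"commands": [[[0,0,0.8,0,0,0,-1],[0,0,0.8,0,0,0,-1],[0,0,0,0,0,0,-1],[0,0,0,0,0,0,-1]]]}}

```text
time_s: 16.8
tool_pos: [554.6, 318.9, 5.0]
orientation: [0.0, 0.801, 0.599, 0.0]
contact_force: [-0.4, 0.0, 1.5]
opening: 20.6
gripper_force: 59.4
```

Call:
{"api": "apply_moves", "payload": {"commands": [[[0,0,0,0,0,0,0],[0,0,0,0,0,0,1],[0,0,0,0,0,0,1],[0,0,0,0,0,0,1],[0,0,0,0,0,0,1],[0,0,-10,0,0,0,1],[0,0,-20,0,0,0,1],[0,0,-30,0,0,0,1],[0,0,-30,0,0,0,1],[0,0,-30,0,0,0,-1],[0,0,-30,0,0,0,-1],[0,0,-30,0,0,0,-1],[0,0,-30,0,0,0,-1],[0,0,0,0,0,0,-1]]]}}

```text
time_s: 17.97
tool_pos: [555.9, 320.8, 222.3]
orientation: [0.0, 0.801, 0.599, 0.004]
contact_force: [0.4, 0.5, -0.4]
opening: 25.9
gripper_force: 0.0
```

Call:
{"api": "apply_moves", "payload": {"commands": [[[-28,4,0,0,0,0,-1],[-28,4,0,0,0,0,-1],[-28,4,0,0,0,0,-1],[-28,4,0,0,0,0,-1],[-28,4,0,0,0,0,-1],[-28,4,0,0,0,0,-1],[-28,4,0,0,0,0,-1],[-28,4,0,0,0,0,-1],[-28,4,0,0,0,0,-1],[-28,4,0,0,0,0,-1],[-28,4,0,0,0,0,-1],[-28,4,0,0,0,0,-1],[-28,4,0,0,0,0,-1],[-28,4,0,0,0,0,-1],[0,0,0,0,0,0,-1],[0,0,0,0,0,0,-1]]]}}

```text
time_s: 19.3
tool_pos: [497.1, -74.4, 215.3]
orientation: [0.0, 0.802, 0.598, -0.0]
contact_force: [-0.1, 0.1, -0.1]
opening: -0.2
gripper_force: 0.0
```

```bash
cat > e.py <<'E'
from h import *
plan([493.5,-79.8,210],73.4)
u=np.array([.286,.958]);v=np.array([-.958,.286]);O=np.array([524.4,23.7])
ob=status.get_obs();s=eyes.snapshot('wrist');save('w4.png',s)
s2=eyes.snapshot('scene');save('sc4.png',s2)
for nm,s in (('wrist',s),('scene',s2)):
    T=c2w(s,ob);z=s['z_map'];r,c=np.mgrid[:420,:560];d=np.stack([(c-s['cx'])/s['fx'],-(r-s['cy'])/s['fy'],-np.ones_like(z)],-1)*z[...,None]
    P=d@T[:3,:3].T+T[:3,3];P=P[z>0];X=(P[:,:2]-O)@u;Y=(P[:,:2]-O)@v
    for y0 in (-80,-40,0,40,80):
        m=(abs(Y-y0)<15)&(P[:,2]>108)&(P[:,2]<130);h,e=np.histogram(X[m],bins=np.arange(-160,-70,4));print(nm,y0,dict(zip(e[:-1].astype(int).tolist(),h.tolist())))
E
python3 e.py
python3 -c "
import cv2
a=cv2.imread('pics/w4.png');b=cv2.imread('pics/sc4.png');import numpy as np
cv2.imwrite('pics/y4.png',cv2.resize(np.vstack([a,b]),None,fx=.71,fy=.71))"
```

```text
t 19.3 pos [497.11 -74.4  215.31] yaw 73.40525814416718 tilt 0.04224395135359966 rotvec(tool) [0.03 0.03 0.01] shift after turn [-6.2  -1.91  5.31] shift before turn [-6.2  -1.92  5.31] F [-0.1   0.11 -0.06] open -0.17179084598120734 q [ 0.78  0.14 -0.77  1.77  0.1   1.28 -0.31]
wrist -80 {-160: 0, -156: 0, -152: 0, -148: 0, -144: 89, -140: 189, -136: 303, -132: 0, -128: 0, -124: 0, -120: 0, -116: 0, -112: 0, -108: 0, -104: 0, -100: 0, -96: 0, -92: 37, -88: 244, -84: 219, -80: 243, -76: 229}
wrist -40 {-160: 0, -156: 0, -152: 0, -148: 0, -144: 53, -140: 185, -136: 324, -132: 0, -128: 0, -124: 0, -120: 0, -116: 0, -112: 0, -108: 0, -104: 0, -100: 0, -96: 0, -92: 4, -88: 235, -84: 227, -80: 242, -76: 228}
wrist 0 {-160: 0, -156: 0, -152: 0, -148: 0, -144: 21, -140: 188, -136: 338, -132: 0, -128: 0, -124: 0, -120: 0, -116: 0, -112: 0, -108: 0, -104: 0, -100: 0, -96: 0, -92: 5, -88: 233, -84: 224, -80: 235, -76: 230}
wrist 40 {-160: 0, -156: 0, -152: 0, -148: 0, -144: 41, -140: 177, -136: 365, -132: 0, -128: 0, -124: 0, -120: 0, -116: 0, -112: 0, -108: 0, -104: 0, -100: 0, -96: 0, -92: 0
[... 594 characters left out ...]
0, -108: 0, -104: 0, -100: 0, -96: 0, -92: 0, -88: 8, -84: 18, -80: 14, -76: 12}
scene 0 {-160: 0, -156: 0, -152: 0, -148: 0, -144: 8, -140: 21, -136: 9, -132: 0, -128: 0, -124: 0, -120: 0, -116: 0, -112: 0, -108: 0, -104: 0, -100: 0, -96: 0, -92: 0, -88: 10, -84: 14, -80: 14, -76: 10}
scene 40 {-160: 0, -156: 0, -152: 0, -148: 0, -144: 2, -140: 18, -136: 12, -132: 0, -128: 0, -124: 0, -120: 0, -116: 0, -112: 0, -108: 0, -104: 0, -100: 0, -96: 0, -92: 0, -88: 10, -84: 13, -80: 13, -76: 14}
scene 80 {-160: 0, -156: 0, -152: 0, -148: 0, -144: 0, -140: 23, -136: 9, -132: 2, -128: 0, -124: 0, -120: 0, -116: 0, -112: 0, -108: 0, -104: 0, -100: 0, -96: 0, -92: 0, -88: 10, -84: 15, -80: 9, -76: 13}
```

View pics/y4.png

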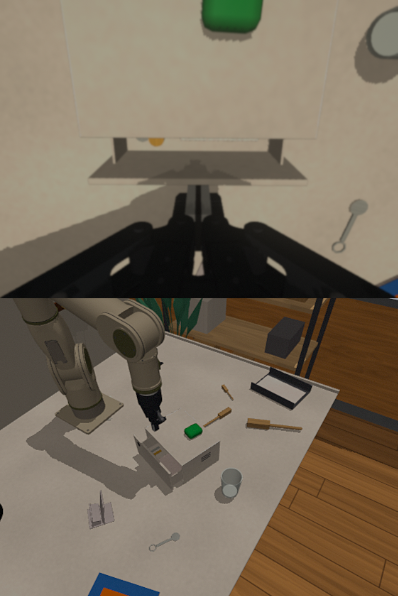

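The drawer's panel back is at cabinet x of about −133 and the unit's front at about −89, so the gap is 44 mm, centred at −111. The wrist view (top) shows the gap with the dowel out of the way. I hook the fingertips in and pull.

Call:
{"api": "apply_moves", "payload": {"commands": [[[-9,-1.5,0,0,0,0,-1],[0,0,0,0,0,0,-1],[0,0,25,0,0,0,-1],[0,0,25,0,0,0,-1],[0,0,25,0,0,0,-1],[0,0,15,0,0,0,-1],[0,0,15,0,0,0,-1],[0,0,15,0,0,0,-1],[0,0,0,0,0,0,-1],[0,0,0,0,0,0,-1]]]}}

```text
time_s: 20.23
tool_pos: [493.1, -80.8, 94.8]
orientation: [-0.001, 0.801, 0.599, -0.0]
contact_force: [1.1, 0.4, 0.2]
opening: -0.3
gripper_force: 0.0
```

Call:
{"api": "apply_moves", "payload": {"commands": [[[-4,0,0,0,0,0,-1],[-4,0,0,0,0,0,-1],[-4,0,0,0,0,0,-1],[-4,0,0,0,0,0,-1],[-4,0,0,0,0,0,-1],[-4,0,0,0,0,0,-1],[-4,0,0,0,0,0,-1],[0,0,0,0,0,0,-1]]]}}

```text
time_s: 20.9
tool_pos: [485.1, -109.3, 94.9]
orientation: [0.0, 0.801, 0.598, -0.0]
contact_force: [0.3, 0.1, -0.5]
opening: -0.1
gripper_force: 0.0
```

Call:
{"api": "apply_moves", "payload": {"commands": [[[-4,0,0,0,0,0,-1],[-4,0,0,0,0,0,-1],[-4,0,0,0,0,0,-1],[-4,0,0,0,0,0,-1],[-4,0,0,0,0,0,-1],[-4,0,0,0,0,0,-1],[-4,0,0,0,0,0,-1],[-2,0,0,0,0,0,-1],[0,0,0,0,0,0,-1]]]}}

```text
time_s: 21.65
tool_pos: [476.7, -137.9, 94.8]
orientation: [0.0, 0.801, 0.598, -0.0]
contact_force: [-0.3, 0.3, -0.3]
opening: 0.2
gripper_force: 0.0
```

```bash
python3 e.py | grep -v 80; python3 f.py
```

```text
t 21.65 pos [ 476.74 -137.87   94.83] yaw 73.51790978379076 tilt 0.03937065109883775 rotvec(tool) [0.   0.04 0.12] shift after turn [  60.43   -0.52 -115.17] shift before turn [  60.36   -0.39 -115.21] F [-0.31  0.33 -0.25] open 0.1655245078165291 q [ 0.83  0.25 -0.71  1.92  0.19  1.03 -0.25]
t 21.75 depth 392.8 lat -0.7 z 94.9 F along +x cab -0.1 lat 0.3 z 0.5 -0.16295448252765563 0.0
```

```bash
sed -i 's/np.arange(-160,-70,4)/np.arange(-220,-70,5)/;s/dict(zip.*/{int(a):int(b) for a,b in zip(e,h) if b})/' e.py; python3 e.py|cut -c1-170
```

```text
t 21.75 pos [ 477.   -137.34   94.91] yaw 73.54708400886004 tilt 0.03362462184495424 rotvec(tool) [0.02 0.03 0.15] shift after turn [  59.86   -0.62 -115.09] shift before
wrist -80 {-190: 481, -185: 1690, -180: 1, -90: 986, -85: 1305, -80: 1270}
wrist -40 {-185: 349, -180: 4, -90: 1033, -85: 1595, -80: 1629}
wrist 0 {-165: 832, -160: 941, -90: 936, -85: 1577, -80: 1665}
wrist 40 {-185: 262, -180: 185, -90: 853, -85: 1576, -80: 1641}
wrist 80 {-190: 307, -185: 1064, -180: 857, -90: 619, -85: 1270, -80: 1244}
scene -80 {-190: 24, -185: 20, -90: 14, -85: 20, -80: 20}
scene -40 {-190: 21, -185: 17, -180: 2, -90: 8, -85: 16, -80: 21}
scene 0 {-190: 19, -185: 17, -180: 17, -175: 5, -170: 1, -165: 1, -160: 1, -90: 7, -85: 17, -80: 16}
scene 40 {-190: 17, -185: 15, -180: 4, -90: 5, -85: 16, -80: 14}
scene 80 {-190: 17, -185: 16, -180: 3, -90: 6, -85: 13, -80: 17}
```

The panel stands about 91–94 mm out, so a little further to the stop.

Call:
{"api": "apply_moves", "payload": {"commands": [[[-2,0,0,0,0,0,-1],[-2,0,0,0,0,0,-1],[-1,0,0,0,0,0,-1],[0,0,0,0,0,0,-1]]]}}

```text
time_s: 22.18
tool_pos: [475.6, -141.9, 94.9]
orientation: [0.0, 0.801, 0.599, -0.0]
contact_force: [1.2, 1.0, -0.5]
opening: -0.2
gripper_force: 0.1
```

Call:
{"api": "apply_moves", "payload": {"commands": [[[-1,0,0,0,0,0,-1],[-1,0,0,0,0,0,-1],[0,0,0,0,0,0,-1]]]}}

```text
time_s: 22.43
tool_pos: [475.0, -143.7, 94.9]
orientation: [0.0, 0.801, 0.599, -0.0]
contact_force: [0.8, -0.0, 0.4]
opening: -0.0
gripper_force: 0.3
```

Call:
{"api": "apply_moves", "payload": {"commands": [[[-1,0,0,0,0,0,-1],[-1,0,0,0,0,0,-1],[-1,0,0,0,0,0,-1],[0,0,0,0,0,0,-1]]]}}

```text
time_s: 22.77
tool_pos: [474.5, -145.3, 94.9]
orientation: [-0.0, 0.801, 0.599, 0.001]
contact_force: [0.4, 4.7, 1.1]
opening: 0.1
gripper_force: 2.8
```

```bash
python3 f.py; python3 e.py|cut -c1-170
```

```text
t 22.77 depth 401.1 lat -0.6 z 94.9 F along +x cab 4.6 lat 0.9 z 1.1 0.14102357126977078 2.8423274005763233
t 22.7667 pos [ 474.49 -145.33   94.94] yaw 73.62508663980894 tilt 0.08449091020758108 rotvec(tool) [ 0.01 -0.08  0.23] shift after turn [  68.23   -0.5  -115.06] shift b
wrist -80 {-200: 157, -195: 745, -190: 1295, -90: 995, -85: 1251, -80: 1246}
wrist -40 {-195: 13, -190: 422, -90: 1176, -85: 1667, -80: 1768}
wrist 0 {-175: 535, -170: 1249, -90: 1054, -85: 1675, -80: 1762}
wrist 40 {-195: 14, -190: 534, -90: 940, -85: 1669, -80: 1767}
wrist 80 {-200: 10, -195: 668, -190: 1538, -90: 644, -85: 1266, -80: 1246}
scene -80 {-200: 11, -195: 23, -190: 8, -90: 14, -85: 20, -80: 16}
scene -40 {-200: 11, -195: 18, -190: 13, -90: 7, -85: 20, -80: 15}
scene 0 {-200: 3, -195: 27, -190: 21, -185: 8, -180: 2, -175: 4, -170: 1, -90: 10, -85: 16, -80: 16}
scene 40 {-200: 2, -195: 21, -190: 12, -90: 6, -85: 17, -80: 14}
scene 80 {-195: 24, -190: 12, -90: 8, -85: 13, -80: 15}
```

The force rise and the panel at about −193 show the drawer is at its stop. I back off, rise, and check everything.

Call:
{"api": "apply_moves", "payload": {"commands": [[[8,0,0,0,0,0,-1],[10,0,0,0,0,0,-1],[8,0,0,0,0,0,-1],[0,0,-20,0,0,0,-1],[0,0,-30,0,0,0,-1],[0,0,-30,0,0,0,-1],[0,0,-30,0,0,0,-1],[0,0,-30,0,0,0,-1],[0,0,0,0,0,0,-1],[0,0,0,0,0,0,-1],[0,0,0,0,0,0,-1]]]}}

```text
time_s: 23.78
tool_pos: [481.3, -121.1, 234.3]
orientation: [-0.0, 0.801, 0.599, -0.0]
contact_force: [0.3, 0.4, 0.2]
opening: 0.2
gripper_force: 0.0
```

```bash
python3 e.py|cut -c1-120; python3 - <<'E'
from h import *
s=eyes.snapshot('scene')
for q in ['tumbler','earbuds','phone_stand','keychain']: print(q,[np.round(x['point']) for x in eyes.landmark_of(q,s)[:1]])
s=eyes.snapshot('side');save('s5.png',s)
E
```

```text
t 23.7833 pos [ 481.31 -121.06  234.32] yaw 73.59848603560617 tilt 0.03828178916675996 rotvec(tool) [-0.03  0.02  0.2 ] 
wrist -80 {-200: 67, -195: 201, -190: 225, -90: 222, -85: 315, -80: 293}
wrist -40 {-200: 32, -195: 205, -190: 247, -90: 216, -85: 290, -80: 294}
wrist 0 {-200: 38, -195: 203, -190: 261, -90: 206, -85: 292, -80: 294}
wrist 40 {-200: 5, -195: 200, -190: 273, -90: 168, -85: 290, -80: 290}
wrist 80 {-200: 14, -195: 197, -190: 295, -90: 137, -85: 289, -80: 332}
scene -80 {-200: 11, -195: 22, -190: 9, -90: 15, -85: 21, -80: 14}
scene -40 {-200: 4, -195: 28, -190: 9, -90: 8, -85: 18, -80: 16}
scene 0 {-200: 2, -195: 27, -190: 10, -90: 6, -85: 18, -80: 14}
scene 40 {-195: 23, -190: 13, -90: 7, -85: 13, -80: 17}
scene 80 {-195: 22, -190: 13, -90: 8, -85: 14, -80: 14}
tumbler [array([273., 324.])]
earbuds [array([188., 269.])]
phone_stand [array([304., 144.])]
keychain [array([343., 232.])]
```

View pics/s5.png

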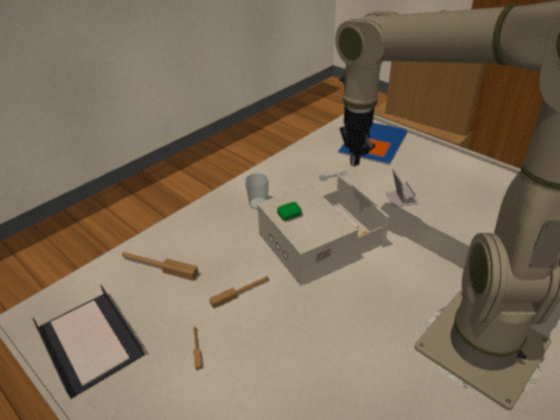

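The drawer is open, the dowel lies flat at about (row 292, col 240), and the bystanders are unmoved.

```bash
python3 -c "
from bench import manip
print(manip.job_done())"
```

```text
the job is handed in; nothing more can be done
None
```

The job is handed in, though the judge returned no verdict: the catch gave behind the middle hole at about 9 N, the drawer is open to its stop (about 100 mm), the dowel lies flat on the shelf, and the tumbler, earbud case, phone stand and keychain look unmoved.

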